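# Lock the sample box and put its key away

## Task

The sample box on the lab bench is still unlocked, with its key left in the lock. Turn the key clockwise until the bolt is fully home in the lid, turn it back to the one position where it comes out and draw it out without forcing anything, then lower it gently, tip down, into the small white pot and let go. Leave everything else where it is.

Things in the scene. Friction and masses are not known exactly. Their poses are not given: they have to be found in the camera images.
- lockbox: White steel sample box with a grey lid, screwed to the bench: 220 x 200 mm, body 62 mm high, lid top at 88 mm. Origin on the bench under the vertical lock axis; x points from the lock to the lid, z up; spans x -50 to 170 mm, y +-100 mm. Clockwise (seen from above) locks. Contact forces over 30 N in all between key and box (lock and bolt included) are forcing it: about 0.15 N m of turning at the stop.
- lock_case (a point): On the lock axis, at the inner floor (62 mm up) on which the key's tip stands. Around it the square steel lock case, 80 x 80 mm, top 98 mm above the bench. The greased key has about 1 mm of sideways play in the lock, 3 mm at the bow.
- keyhole (a point): On the lock axis, top of the lock's brass face (46 mm across, 6 mm thick). Bore 12 mm wide, with a notch 6.8 mm wide reaching 19.5 mm from the axis, seen from above. The notch points to the box's -x, turned 27 degrees clockwise to 18 anticlockwise from it, differently in each lock. The bit passes only in line with it (within about 5 degrees); elsewhere it jams under the face after 2 mm of lift.
- key: Steel key with a black plastic bow, upright in the lock, 78 mm long, about 55 g. Origin at the centre of its tip (lower end), z up along the round shaft (10 mm diameter), x along the bit. The bow is an upright disc 32 mm across and 8 mm thick, flat faces to +y and -y, centred at z 62 mm; below it a collar 16 mm across, z 43 to 47 mm. It must rise 36 mm to be clear of the lock.
- key_bit (a point): Outer end of the key's bit, 17 mm from the key's axis; the bit is 5 mm thick (y), z 12 to 28 mm of the key. At the start it points 40 to 46 degrees clockwise of the box's -x, out of line with the notch. Turned clockwise it meets the bolt, and about 35 degrees later the bolt's end stop, at 80 to 115 degrees: every lock differs, the stop has to be felt.
- key_bow (a point): Where to grip the key: on its axis, 66 mm above the tip, in the bow; x and y as the key's, grip across y (8 mm).
- bolt (a joint): Travel of the bolt towards the lid, in m: 0 drawn back, 0.0085 fully home at its stop. The key's bit pushes it as the key turns clockwise (2.5 N of friction 13 mm off the axis, about 0.04 N m at the key); it stays when the key turns back. Its steel head shows in the 10 mm gap between lock case and lid.
- pot: Small white ceramic pot, heavy (0.5 kg), loose on the bench, outer rim diameter 60 mm, wall 4 mm, 42 mm high, floor about 5 mm thick. Origin at the centre of its underside, z up.
- pot_in (a point): Centre of the pot's inner floor.
- bottle: Amber bottle with a blue cap, 64 mm across, 130 mm high; origin at the centre of its underside. A bystander; it may stand left or right, with the pot at the other side.
- tape: Roll of paper tape lying flat, 76 mm across, 24 mm high; origin at the centre of its underside. A bystander.
- rack: White tube rack with ten capped tubes, 90 x 160 mm, 68 mm high; origin at the centre of its underside. A bystander.

How it is judged:
By the outcome, as a careful person would: the job done as asked, in the order asked, and still so for the second after the job is handed in, with the robot touching nothing.
It also fails if it takes over 72 s, if anything falls off the work surface, if the arm or the gripper's body presses on something with over 40 N, if the wrist force passes 120 N, or if a joint passes its speed limit or range.

## Robot

A 6-joint arm with a two-finger parallel gripper is mounted at the origin on the work surface. World frame = base frame: x ahead of the robot, y to its left, z up, the work surface at z = 0. Lengths are in m, angles in degrees, forces in N, time in s.
With the tool pointing down it reaches from about 0.4 to 0.825 m from the base axis. Payload 7 kg.
Tool frame: the origin (TCP) lies at the very end of the fingers, on their centre line; the grasp point (between the pads) lies behind it (r.grasp_offset is the z of the grasp point in the tool frame, in m); z points along the fingers, y is the direction in which the jaws open and shut (so a half turn about z gives the same grasp; the last joint's range is limited). The gripper opens to 88 mm and grips with 3 to 60 N. Pads are 19 mm wide; open, the fingers measure 130 mm over their backs; the gripper's body (78 mm by 193 mm) begins 47 mm behind the grasp point.
Start: joints at [-60.556, 20.546, 0.682, 0, -70.136, -16.507], TCP at [0.151, -0.658, 0.227] pointing down, gripper open.
Joint ranges: [-176.03, 176.03], [-82.01, 121.73], [-58.28, 71.71], [-173.87, 95.51], [-174.79, -0.11], [-173.66, 173.66]. Speed limits (degrees/s): [136.94, 136.94, 172.46, 180, 180, 180].

## Interface

Orientations are given as [roll, pitch, yaw] about the fixed x, y, z axes, in that order (R = Rz(yaw) Ry(pitch) Rx(roll)).
In Python, from plant import r gives the robot as it stands. The module is installed in compiled form; this text tells all that it offers.
- The arm moves only by the tool servo_tool, never from a script. Its argument "targets" is a list of rows, each an object of numbers: "dx", "dy", "dz": the shift along the world's x, y, z in cm; "spin": the turn about the world's z in rad; "grip": the opening in per cent of the stroke, from 0 (shut) to 100 (fully open). A call has exactly 10 rows; each row is the pose to reach, as a shift and turn from the pose commanded when the call began; what a row does not reach only later rows make up. A row lasts 1/12 s, in which the tool goes at most 41.7 mm and 7.16 degrees, less where a joint would pass 70% of its speed; a pose out of reach is approached as far as the arm can. A call with a gripper value outside its range is refused whole. The fingers move at their own pace and stop on an object; "squeeze" is the grip in N (left out, the last holds). Time passes only in rows, so rows that repeat a pose let the fingers close, or fill a call up. It gives the time, the measured TCP pose, the force and the opening at its end, in the units of the state.
- r.get_state(): the state, without advancing time (a new reading comes with each control period).
- r.capture(name): name is "side" or "top"; returns the picture (400x640x3 uint8, blue, green, red); there is no depth.
- r.get_calibration(name): a dict with "K" (3x3 intrinsics, pixels), "extrinsics" (4x4, takes a point from camera to world coordinates). Camera axes: x right, y down, z forward; pixel columns grow to the right and rows downward; lengths in m; the calibration is good to about 2 mm. A picture is of the moment at which its call begins. get_calibration takes no time and is no camera call.
- r.close_job(): hands the job in, once; it reports no verdict.
Trained networks look in the newest picture that a camera, given by its name, has taken for a name from the list of things; names that differ only in an ending like _2 or _b are one class to them, and where a whole thing is asked for, a point or a joint stands for the part that bears it (a point fixed in the world has none). Each returns a list of dicts, best first, with "p" (0 to 1); they miss things now and then, are a little off and sometimes report something else, mostly with a low value. They report only what shows in the picture. A call takes as long as a camera call.
- r.cut_out(name, camera): "mask" (400x640 bool, what is visible of it) and "extent" ([left, top, right, bottom] in pixels, round what is visible of it).
The state is a dict: "time_s": time; "joints": joint angles; "qd": joint speeds; "joint_torque": joint torques, N m; "tcp_pos": TCP position; "eef_rot": TCP orientation; "contact_force": force on the tool from outside, world axes, zero at the start; "moment": the same for the moment, N m; "gripper_width": finger opening in m.
Only numpy, scipy, OpenCV 4.12 (cv2) and the standard library are available. Lean on these libraries where they do the work, as an engineer would, in place of code of your own. Each camera call takes 0.05 s, during which the arm holds its last target. There are 200 camera calls.

## Working session

There is one attempt and no reset: what is moved stays moved. The work goes in short steps, Python scripts to look and compute and a tool call to move; the robot and the scene stay as the last step left them, time stands still between calls to the robot, and variables do not carry over. Pictures are saved under pics/ and viewed, about 8 in all and at most 12, crops included, and the job is handed in when it is done.

Besides the shell and the picture viewer there is one more tool, called after "Call:" as name(argument=value, ...) on one line, values as JSON. servo_tool: Moves the arm, as the interface text tells. Its arguments: {"type":"object","properties":{"targets":{"type":"array"},"squeeze":{"type":"number"}},"required":["targets"]}

```bash
mkdir -p pics
cat > h.py <<'E'
import numpy as np, cv2
from plant import r
def ray(cam,u,v):
    c=r.get_calibration(cam);K=np.array(c["K"]);T=np.array(c["extrinsics"])
    d=T[:3,:3]@np.linalg.inv(K)@np.array([u,v,1.]);return T[:3,3],d
def at(cam,u,v,z):
    o,d=ray(cam,u,v);return o+d*(z-o[2])/d[2]
def proj(cam,p):
    c=r.get_calibration(cam);K=np.array(c["K"]);T=np.array(c["extrinsics"])
    q=K@(T[:3,:3].T@(np.array(p)-T[:3,3]));return q[:2]/q[2]
E
python3 - <<'E'
from h import *
np.set_printoptions(precision=3,suppress=True)
for c in("top","side"):
    im=r.capture(c);cv2.imwrite(f"pics/{c}0.png",im)
    T=r.get_calibration(c);print(c,T["K"],T["extrinsics"])
    for n in("key","key_bow","keyhole","lockbox","pot","lock_case","bolt","bottle","tape","rack"):
        try:
            for d in r.cut_out(n,c)[:2]:
                e=d["extent"];print(n,round(d["p"],2),np.array(e),d["mask"].sum(),at(c,(e[0]+e[2])/2,(e[1]+e[3])/2,0.1))
        except Exception as x: print(n,x)
print(r.get_state(),r.grasp_offset)
E
```

```text
top [[505.038   0.    323.249]
 [  0.    505.038 203.371]
 [  0.      0.      1.   ]] [[-0.011 -0.992  0.122  0.419]
 [-1.     0.01  -0.006 -0.013]
 [ 0.005 -0.122 -0.993  1.27 ]
 [ 0.     0.     0.     1.   ]]
key 0.65 [301.8 218.6 314.4 229.2] 51 [0.515 0.016 0.1  ]
keyhole 0.57 [266.1 149.  365.2 255.7] 7696 [ 0.565 -0.002  0.1  ]
lockbox 0.8 [260.8 146.9 364.6 256.2] 7803 [0.567 0.005 0.1  ]
pot 0.68 [407.7 232.9 429.5 258.7] 475 [ 0.462 -0.24   0.1  ]
lock_case 0.61 [263.  147.  368.5 257.3] 7798 [ 0.566 -0.003  0.1  ]
bottle 0.75 [188.6 229.  223.1 258.8] 687 [0.471 0.252 0.1  ]
tape 0.56 [451.1 157.2 485.8 184.8] 439 [ 0.636 -0.363  0.1  ]
tape 0.19 [265.9 146.8 369.1 258.9] 7719 [ 0.564 -0.007  0.1  ]
rack 0.85 [125.6 153.6 198.  212.2] 2460 [0.615 0.358 0.1  ]
side [[373.747   0.    320.607]
 [  0.    373.747 200.35 ]
 [  0.      0.      1.   ]] [[ 0.672 -0.425  0.607  0.011]
 [-0.741 -0.386  0.55  -0.497]
 [ 0.001 -0.819 -0.574  0.623]
 [ 0.     0.     0.     1.   ]]
key_bow 0.56 [296.8 194.3 308.8 211.9] 116 [0.527 0.028 0.1  ]
keyhole 0.75 [266.2 176.1 384.2 267.3] 6939 [
[... 291 characters left out ...]
4.2 173.9 386.4 270.7] 6910 [ 0.508 -0.062  0.1  ]
bottle 0.83 [218.4 164.5 243.7 212.2] 930 [0.45  0.209 0.1  ]
tape 0.91 [465.1 273.  504.6 302.8] 832 [ 0.56  -0.406  0.1  ]
rack 0.63 [219.6 149.1 278.  182.3] 1224 [0.554 0.267 0.1  ]
{'time_s': 1.1, 'joints': array([-60.554,  20.545,   0.683,  -0.002, -70.135, -16.507]), 'qd': array([ 0.069, -0.021, -0.07 ,  0.024,  0.033,  0.079]), 'joint_torque': array([  0.   , -58.24 ,  29.33 ,   7.003,   0.012,  -0.   ]), 'tcp_pos': array([ 0.151, -0.658,  0.227]), 'eef_rot': array([-179.997,    0.003, -167.061]), 'contact_force': array([-0.043, -0.538,  0.059]), 'moment': array([ 0.029,  0.051, -0.045]), 'gripper_width': 0.08749219234708056} -0.0188
```

View pics/top0.png

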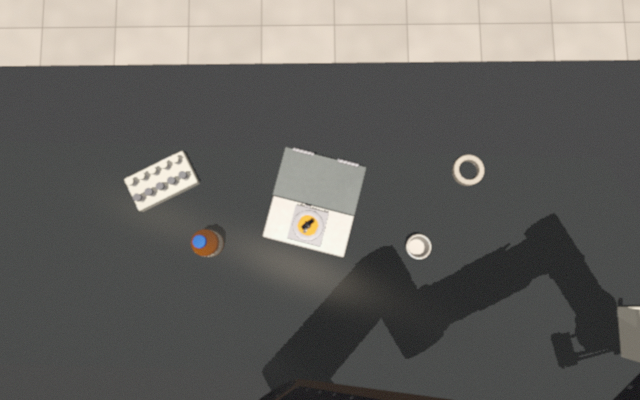

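View pics/side0.png

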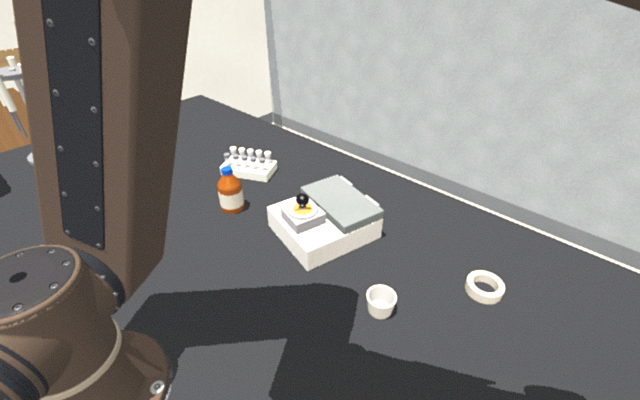

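The top view shows the box near (312,200), yellow lock face at (308,226), pot at (418,245), bottle at (206,243), tape and rack further away. The side view agrees: key bow at (302,200), pot at (381,301).

Run:
```python
from h import *
np.set_printoptions(precision=4,suppress=True)
t=cv2.imread("pics/top0.png");s=cv2.imread("pics/side0.png")
a=cv2.resize(t[195:260,270:350],None,fx=7,fy=7,interpolation=cv2.INTER_CUBIC)
b=cv2.resize(s[180:240,265:345],None,fx=7,fy=7,interpolation=cv2.INTER_CUBIC)
a=cv2.resize(a,(400,325));b=cv2.resize(b,(400,325))
cv2.imwrite("pics/crop0.png",np.hstack([a,b]))
hsv=cv2.cvtColor(t,cv2.COLOR_BGR2HSV)
for c,im in(("top",t),("side",s)):
    hsv=cv2.cvtColor(im,cv2.COLOR_BGR2HSV)
    m=cv2.inRange(hsv,(12,120,100),(35,255,255)); m[:, :255]=0;m[:,360:]=0;m[:170]=0;m[270:]=0
    p=cv2.findNonZero(m);h=cv2.convexHull(p);(x,y),ax,an=cv2.fitEllipse(h);print(c,"brass",len(p),x,y,ax,an,at(c,x,y,.098))
d=r.cut_out("lockbox","top")[0]["mask"].astype(np.uint8)
p=cv2.findNonZero(d);q=cv2.boxPoints(cv2.minAreaRect(p));print(q,[at("top",*k,.08) for k in q])
# lid grey corners, pot
for c in("top","side"):
    e=r.cut_out("pot",c)[0]["mask"];ys,xs=np.nonzero(e);(x,y),ax,an=cv2.fitEllipse(cv2.convexHull(cv2.findNonZero(e.astype(np.uint8))));print("pot",c,x,y,ax,at(c,x,y,.021))
```

```text
top brass 229 307.46478271484375 225.0059356689453 (18.660154342651367, 19.278676986694336) 116.639404296875 [0.5126 0.0172 0.098 ]
side brass 60 302.2130432128906 207.3406982421875 (9.91351318359375, 17.777645111083984) 90.79872131347656 [0.5157 0.0188 0.098 ]
[[261.5299 236.9894]
 [284.9053 145.1577]
 [366.7138 165.9817]
 [343.3384 257.8134]] [array([0.4869, 0.1259, 0.08  ]), array([0.7073, 0.0706, 0.08  ]), array([ 0.6544, -0.1254,  0.08  ]), array([ 0.4361, -0.0659,  0.08  ])]
pot top 418.2244567871094 246.6713104248047 (23.991168975830078, 24.929134368896484) [ 0.4623 -0.2539  0.021 ]
pot side 379.9298400878906 301.0689697265625 (31.023340225219727, 34.58484649658203) [ 0.4656 -0.2485  0.021 ]
```

View pics/crop0.png

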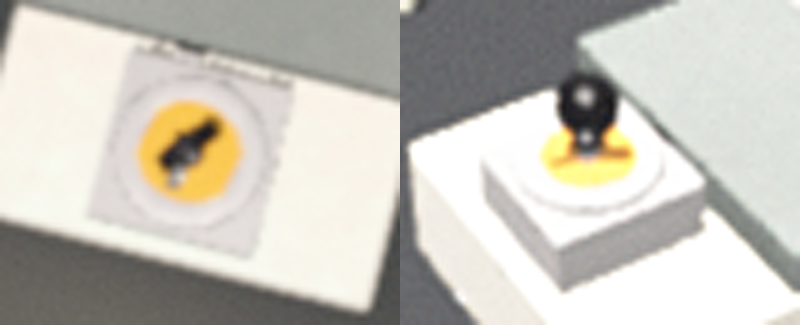

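The crop shows the brass face centred near image (308,225) with the dark bow lying lower-left to upper-right over it. Its direction is about -55° in the world, which fits a box yaw of about -14.5° with the bit about 43° clockwise of -x. The two cameras agree on the lock axis to 3 mm, at about (0.514, 0.018). Next I move above it.

Call:
servo_tool(targets=[{"dx": 1.8, "dy": 3.4, "dz": 0, "spin": 0.095}, {"dx": 3.6, "dy": 6.8, "dz": 0, "spin": 0.19}, {"dx": 5.4, "dy": 10.2, "dz": 0, "spin": 0.285}, {"dx": 7.2, "dy": 13.6, "dz": 0, "spin": 0.38}, {"dx": 9.0, "dy": 17.0, "dz": 0, "spin": 0.475}, {"dx": 10.8, "dy": 20.4, "dz": 0, "spin": 0.57}, {"dx": 12.6, "dy": 23.8, "dz": 0, "spin": 0.665}, {"dx": 14.4, "dy": 27.2, "dz": 0, "spin": 0.76}, {"dx": 16.2, "dy": 30.6, "dz": 0, "spin": 0.855}, {"dx": 18.0, "dy": 34.0, "dz": 0, "spin": 0.95}])

```text
validation failed for argument at $.ta...
```

Run:
```python
from h import *
L=np.array([.5135,.0178]);out=[]
for c in("top","side"):
    im=cv2.imread(f"pics/{c}0.png").astype(np.uint8)
    N=400;sc=.06/N
    cx={"top":np.array([.5126,.0172]),"side":np.array([.5157,.0188])}[c]
    u=np.zeros((N,N),np.float32);v=u.copy()
    for i in range(N):
        for j in range(0,N):
            # box frame: up = box +x, left = box +y
            bx=(N/2-i)*sc;by=(N/2-j)*sc;a=np.radians(-14.5)
            p=[cx[0]+bx*np.cos(a)-by*np.sin(a),cx[1]+bx*np.sin(a)+by*np.cos(a),.098]
            if i%8 and 0: pass
            q=proj(c,p) if False else None
            out_p=p
            u[i,j],v[i,j]=p[0],p[1]
    cal=r.get_calibration(c);K=np.array(cal["K"]);T=np.array(cal["extrinsics"])
    P=np.stack([u.ravel(),v.ravel(),np.full(N*N,.098)])-T[:3,3:4]
    q=K@(T[:3,:3].T@P);q=(q[:2]/q[2]).astype(np.float32)
    w=cv2.remap(im,q[0].reshape(N,N),q[1].reshape(N,N),cv2.INTER_CUBIC)
    for ang in range(-30,31,10):
        a=np.radians(180+ang);cv2.circle(w,(int(200-np.sin(a)*23/60*400),int(200-np.cos(a)*23/60*400)),3,(0,0,255) if ang==0 else (255,0,0),-1)
    out.append(w)
cv2.imwrite("pics/rect.png",np.hstack(out))
```

```text
(no output)
```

View pics/rect.png

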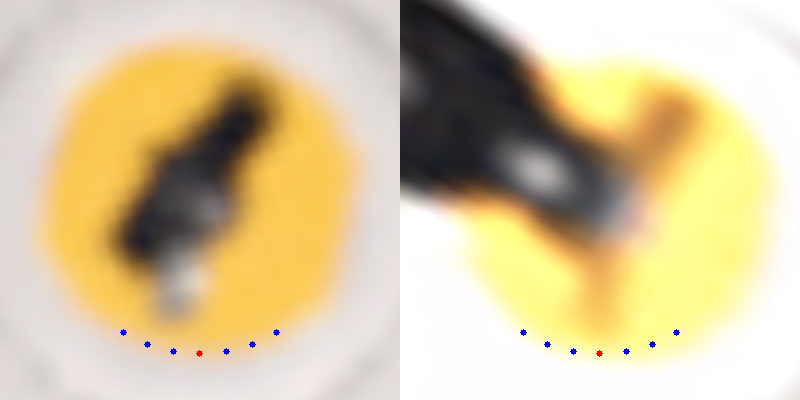

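The rectified views (box frame, up = +x) both show the notch below the key. It is at (174,305) in the top view and (600,300) in the side view, about 13° clockwise of box -x, or about 152.5° in the world. The bit is at about 123°. The move call was refused, probably because rows need `grip`.

Call:
servo_tool(targets=[{"dx": 1.8, "dy": 3.4, "dz": 0, "spin": 0.095, "grip": 100}, {"dx": 3.6, "dy": 6.8, "dz": 0, "spin": 0.19, "grip": 100}, {"dx": 5.4, "dy": 10.2, "dz": 0, "spin": 0.285, "grip": 100}, {"dx": 7.2, "dy": 13.6, "dz": 0, "spin": 0.38, "grip": 100}, {"dx": 9.0, "dy": 17.0, "dz": 0, "spin": 0.475, "grip": 100}, {"dx": 10.8, "dy": 20.4, "dz": 0, "spin": 0.57, "grip": 100}, {"dx": 12.6, "dy": 23.8, "dz": 0, "spin": 0.665, "grip": 100}, {"dx": 14.4, "dy": 27.2, "dz": 0, "spin": 0.76, "grip": 100}, {"dx": 16.2, "dy": 30.6, "dz": 0, "spin": 0.855, "grip": 100}, {"dx": 18.0, "dy": 34.0, "dz": 0, "spin": 0.95, "grip": 100}])

```text
time_s: 2.08
tcp_pos: [0.3315, -0.3162, 0.2269]
eef_rot: [-179.9, -0.0, -112.4]
contact_force: [0.5, 0.1, 0.7]
gripper_width: 0.0879
```

Call:
servo_tool(targets=[{"dx": 1.9, "dy": 3.4, "dz": 0, "spin": 0.1, "grip": 60}, {"dx": 3.8, "dy": 6.8, "dz": 0, "spin": 0.2, "grip": 60}, {"dx": 5.7, "dy": 10.2, "dz": 0, "spin": 0.3, "grip": 60}, {"dx": 7.6, "dy": 13.6, "dz": 0, "spin": 0.4, "grip": 60}, {"dx": 9.5, "dy": 17.0, "dz": 0, "spin": 0.5, "grip": 60}, {"dx": 11.4, "dy": 20.4, "dz": 0, "spin": 0.6, "grip": 60}, {"dx": 13.3, "dy": 23.8, "dz": 0, "spin": 0.7, "grip": 60}, {"dx": 15.2, "dy": 27.2, "dz": 0, "spin": 0.8, "grip": 60}, {"dx": 17.1, "dy": 30.6, "dz": 0, "spin": 0.9, "grip": 60}, {"dx": 18.2, "dy": 33.6, "dz": 0, "spin": 0.97, "grip": 60}])

```text
time_s: 2.92
tcp_pos: [0.5145, 0.0206, 0.2268]
eef_rot: [-180.0, -0.0, -56.7]
contact_force: [0.0, 0.4, 1.4]
gripper_width: 0.0523
```

Call:
servo_tool(targets=[{"dx": 0, "dy": 0, "dz": -1.5, "spin": 0, "grip": 40}, {"dx": 0, "dy": 0, "dz": -3, "spin": 0, "grip": 40}, {"dx": 0, "dy": 0, "dz": -4.5, "spin": 0, "grip": 40}, {"dx": 0, "dy": 0, "dz": -5.5, "spin": 0, "grip": 40}, {"dx": 0, "dy": 0, "dz": -6.5, "spin": 0, "grip": 40}, {"dx": 0, "dy": 0, "dz": -7, "spin": 0, "grip": 40}, {"dx": 0, "dy": 0, "dz": -7, "spin": 0, "grip": 40}, {"dx": 0, "dy": 0, "dz": -7, "spin": 0, "grip": 40}, {"dx": 0, "dy": 0, "dz": -7, "spin": 0, "grip": 40}, {"dx": 0, "dy": 0, "dz": -7, "spin": 0, "grip": 40}])

```text
time_s: 3.75
tcp_pos: [0.5136, 0.0182, 0.1573]
eef_rot: [-179.9, -0.0, -57.1]
contact_force: [-0.8, 0.1, -0.2]
gripper_width: 0.035
```

Run:
```python
from h import *
np.set_printoptions(precision=4,suppress=True)
a=r.capture("top");b=r.capture("side");cv2.imwrite("pics/t1.png",a);cv2.imwrite("pics/s1.png",b)
s=r.get_state();print(s["time_s"],s["tcp_pos"],s["eef_rot"],s["joints"],s["contact_force"],s["moment"])
for c in("top","side"):print(proj(c,s["tcp_pos"]))
for c,im in(("side",b),):
  for n in("key_bow","key"):
    for d in r.cut_out(n,c)[:2]:
        e=d["extent"];print(n,round(d["p"],2),np.array(e),at(c,(e[0]+e[2])/2,(e[1]+e[3])/2,.124))
cv2.imwrite("pics/c1.png",np.hstack([cv2.resize(a[190:250,270:350],(400,300),interpolation=2),cv2.resize(b[160:220,265:345],(400,300),interpolation=2)]))
```

```text
3.85 [0.5134 0.0182 0.1571] [-179.9392   -0.0137  -57.0572] [ 23.9568   8.7169 -25.1399   0.0049 -56.081    8.9833] [ 0.9878  0.526  -0.0067] [ 0.0247  0.1514 -0.0167]
[306.2948 222.5253]
[300.9717 186.9909]
key_bow 0.48 [298.3 193.1 311.8 213.4] [ 0.5066 -0.0004  0.124 ]
key 0.71 [301.2 197.8 309.5 206.8] [0.5097 0.0017 0.124 ]
```

View pics/c1.png

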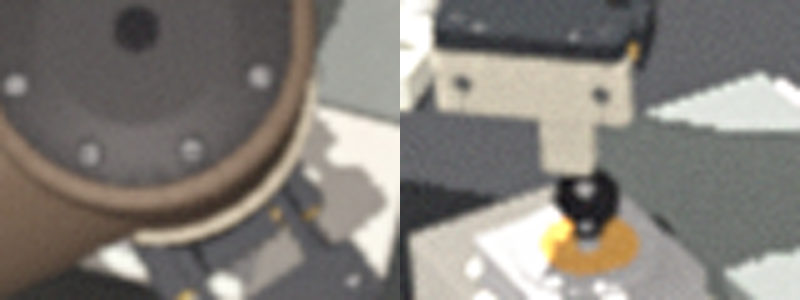

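Run:
```python
from h import *
np.set_printoptions(precision=4,suppress=True)
print(at("side",302.2,199.8,.124))
t=cv2.imread("pics/top0.png")
g=cv2.cvtColor(t,6)[212:240,294:322]; m=(g<70).astype(np.uint8)
n,l,st,ce=cv2.connectedComponentsWithStats(m);print(st,ce+[294,212])
for s,c in list(zip(st,ce))[1:]: print(at("top",c[0]+294,c[1]+212,.124))
s=cv2.imread("pics/side0.png");g=cv2.cvtColor(s,6)[188:206,292:314];m=(g<60).astype(np.uint8)
n,l,st,ce=cv2.connectedComponentsWithStats(m)
for s,c in list(zip(st,ce))[1:]: print(s,c+[292,188],at("side",c[0]+292,c[1]+188,.124))
```

```text
[0.512  0.0142 0.124 ]
[[  0   0  28  28 755]
 [  9   8  10   8  29]] [[307.498  225.5828]
 [307.5517 223.3448]]
[0.5143 0.0163 0.124 ]
[ 5  6 11 12 72] [302.1528 199.3333] [0.5133 0.0156 0.124 ]
```

Call:
servo_tool(targets=[{"dx": 0, "dy": -0.1, "dz": -1, "spin": 0, "grip": 40}, {"dx": 0, "dy": -0.1, "dz": -2, "spin": 0, "grip": 40}, {"dx": 0, "dy": -0.1, "dz": -3, "spin": 0, "grip": 40}, {"dx": 0, "dy": -0.1, "dz": -4, "spin": 0, "grip": 40}, {"dx": 0, "dy": -0.1, "dz": -4.6, "spin": 0, "grip": 40}, {"dx": 0, "dy": -0.1, "dz": -4.6, "spin": 0, "grip": 40}, {"dx": 0, "dy": -0.1, "dz": -4.6, "spin": 0, "grip": 40}, {"dx": 0, "dy": -0.1, "dz": -4.6, "spin": 0, "grip": 40}, {"dx": 0, "dy": -0.1, "dz": -4.6, "spin": 0, "grip": 40}, {"dx": 0, "dy": -0.1, "dz": -4.6, "spin": 0, "grip": 40}])

```text
time_s: 4.78
tcp_pos: [0.5134, 0.0173, 0.1111]
eef_rot: [-179.9, -0.0, -57.1]
contact_force: [0.1, -0.2, 0.2]
gripper_width: 0.0349
```

Call:
servo_tool(targets=[{"dx": 0, "dy": 0, "dz": 0, "spin": 0, "grip": 25}, {"dx": 0, "dy": 0, "dz": 0, "spin": 0, "grip": 20}, {"dx": 0, "dy": 0, "dz": 0, "spin": 0, "grip": 15}, {"dx": 0, "dy": 0, "dz": 0, "spin": 0, "grip": 12}, {"dx": 0, "dy": 0, "dz": 0, "spin": 0, "grip": 10}, {"dx": 0, "dy": 0, "dz": 0, "spin": 0, "grip": 8}, {"dx": 0, "dy": 0, "dz": 0, "spin": 0, "grip": 4}, {"dx": 0, "dy": 0, "dz": 0, "spin": 0, "grip": 0}, {"dx": 0, "dy": 0, "dz": 0, "spin": 0, "grip": 0}, {"dx": 0, "dy": 0, "dz": 0, "spin": 0, "grip": 0}], squeeze=8)

```text
time_s: 5.62
tcp_pos: [0.5132, 0.0172, 0.1106]
eef_rot: [-180.0, -0.0, -57.1]
contact_force: [-0.1, 0.3, 0.5]
gripper_width: 0.0081
```

```bash
cat > st.py <<'E'
from plant import r;import numpy as np
np.set_printoptions(precision=4,suppress=True)
s=r.get_state();print(s["time_s"],s["tcp_pos"],s["eef_rot"],"q",s["joints"],"F",s["contact_force"],"M",s["moment"],s["gripper_width"])
E
python3 st.py
```

```text
5.6167 [0.5132 0.0172 0.1106] [-179.9898   -0.0042  -57.053 ] q [ 23.8532  11.7157 -28.4831   0.0033 -49.7905   9.0917] F [-0.0604  0.294   0.4917] M [ 0.0697 -0.0014 -0.042 ] 0.008082318478153097
```

Call:
servo_tool(targets=[{"dx": 0, "dy": 0, "dz": 0, "spin": -0.05, "grip": 0}, {"dx": 0, "dy": 0, "dz": 0, "spin": -0.1, "grip": 0}, {"dx": 0, "dy": 0, "dz": 0, "spin": -0.15, "grip": 0}, {"dx": 0, "dy": 0, "dz": 0, "spin": -0.2, "grip": 0}, {"dx": 0, "dy": 0, "dz": 0, "spin": -0.25, "grip": 0}, {"dx": 0, "dy": 0, "dz": 0, "spin": -0.3, "grip": 0}, {"dx": 0, "dy": 0, "dz": 0, "spin": -0.35, "grip": 0}, {"dx": 0, "dy": 0, "dz": 0, "spin": -0.4, "grip": 0}, {"dx": 0, "dy": 0, "dz": 0, "spin": -0.45, "grip": 0}, {"dx": 0, "dy": 0, "dz": 0, "spin": -0.5, "grip": 0}], squeeze=7)

```text
time_s: 6.45
tcp_pos: [0.5128, 0.0171, 0.1105]
eef_rot: [180.0, -0.0, -85.8]
contact_force: [-1.6, 1.2, 1.1]
gripper_width: 0.0081
```

```bash
python3 st.py
cat > m.py <<'E'
from plant import r;import numpy as np
np.set_printoptions(precision=4,suppress=True)
A=[]
for i in range(4):
    s=r.get_state();A.append(np.r_[s["contact_force"],s["moment"],s["joint_torque"][5],s["gripper_width"],s["eef_rot"][2]]);r.capture("side")
A=np.array(A);print(s["time_s"],s["tcp_pos"]);print("F,M,t6,w,yaw",A.mean(0),"sd",A.std(0))
E
python3 m.py
```

```text
6.45 [0.5128 0.0171 0.1105] [179.9668  -0.0076 -85.8446] q [ 23.8545  11.7104 -28.4997  -0.0052 -49.8237 -19.6957] F [-1.5509  1.2027  1.0894] M [0.0969 0.5579 0.0595] 0.008123980468509583
6.6 [0.5128 0.0171 0.1105]
F,M,t6,w,yaw [ -1.6408   0.2371   1.2046   0.0832   0.5357   0.0518   0.0662   0.0084
 -85.8184] sd [0.4064 0.752  0.3546 0.0131 0.0147 0.0178 0.7611 0.0003 0.1523]
```

Call:
servo_tool(targets=[{"dx": 0, "dy": 0, "dz": 0, "spin": -0.02, "grip": 0}, {"dx": 0, "dy": 0, "dz": 0, "spin": -0.04, "grip": 0}, {"dx": 0, "dy": 0, "dz": 0, "spin": -0.06, "grip": 0}, {"dx": 0, "dy": 0, "dz": 0, "spin": -0.08, "grip": 0}, {"dx": 0, "dy": 0, "dz": 0, "spin": -0.1, "grip": 0}, {"dx": 0, "dy": 0, "dz": 0, "spin": -0.12, "grip": 0}, {"dx": 0, "dy": 0, "dz": 0, "spin": -0.14, "grip": 0}, {"dx": 0, "dy": 0, "dz": 0, "spin": -0.14, "grip": 0}, {"dx": 0, "dy": 0, "dz": 0, "spin": -0.14, "grip": 0}, {"dx": 0, "dy": 0, "dz": 0, "spin": -0.14, "grip": 0}])

```text
time_s: 7.48
tcp_pos: [0.5131, 0.0171, 0.1105]
eef_rot: [180.0, -0.0, -93.7]
contact_force: [-1.8, -0.4, 1.9]
gripper_width: 0.0081
```

```bash
python3 m.py
```

```text
7.6333 [0.5131 0.0171 0.1106]
F,M,t6,w,yaw [ -1.9442  -0.4623   1.9142  -0.3016   0.7704   0.0432  -0.0393   0.0083
 -93.7117] sd [0.487  0.1651 0.2656 0.0165 0.0266 0.0472 0.0087 0.0002 0.0033]
```

Call:
servo_tool(targets=[{"dx": 0, "dy": 0, "dz": 0, "spin": -0.02, "grip": 0}, {"dx": 0, "dy": 0, "dz": 0, "spin": -0.04, "grip": 0}, {"dx": 0, "dy": 0, "dz": 0, "spin": -0.06, "grip": 0}, {"dx": 0, "dy": 0, "dz": 0, "spin": -0.08, "grip": 0}, {"dx": 0, "dy": 0, "dz": 0, "spin": -0.1, "grip": 0}, {"dx": 0, "dy": 0, "dz": 0, "spin": -0.1, "grip": 0}, {"dx": 0, "dy": 0, "dz": 0, "spin": -0.1, "grip": 0}, {"dx": 0, "dy": 0, "dz": 0, "spin": -0.1, "grip": 0}, {"dx": 0, "dy": 0, "dz": 0, "spin": -0.1, "grip": 0}, {"dx": 0, "dy": 0, "dz": 0, "spin": -0.1, "grip": 0}])

```text
time_s: 8.52
tcp_pos: [0.5131, 0.0172, 0.1105]
eef_rot: [180.0, 0.0, -99.4]
contact_force: [-1.9, -0.8, 2.0]
gripper_width: 0.0082
```

```bash
python3 m.py
```

```text
8.6667 [0.5131 0.0172 0.1105]
F,M,t6,w,yaw [ -1.3643  -1.3234   1.4235  -0.2648   0.6829  -0.0058  -0.0305   0.0083
 -99.4495] sd [0.7046 0.3175 0.3655 0.0186 0.042  0.0206 0.0004 0.0002 0.0024]
```

Call:
servo_tool(targets=[{"dx": 0, "dy": 0, "dz": 0, "spin": -0.02, "grip": 0}, {"dx": 0, "dy": 0, "dz": 0, "spin": -0.04, "grip": 0}, {"dx": 0, "dy": 0, "dz": 0, "spin": -0.06, "grip": 0}, {"dx": 0, "dy": 0, "dz": 0, "spin": -0.08, "grip": 0}, {"dx": 0, "dy": 0, "dz": 0, "spin": -0.1, "grip": 0}, {"dx": 0, "dy": 0, "dz": 0, "spin": -0.1, "grip": 0}, {"dx": 0, "dy": 0, "dz": 0, "spin": -0.1, "grip": 0}, {"dx": 0, "dy": 0, "dz": 0, "spin": -0.1, "grip": 0}, {"dx": 0, "dy": 0, "dz": 0, "spin": -0.1, "grip": 0}, {"dx": 0, "dy": 0, "dz": 0, "spin": -0.1, "grip": 0}])

```text
time_s: 9.55
tcp_pos: [0.5131, 0.0172, 0.1106]
eef_rot: [-180.0, 0.0, -105.2]
contact_force: [-1.4, -0.7, -0.2]
gripper_width: 0.0086
```

```bash
python3 m.py
```

```text
9.7 [0.5131 0.0172 0.1106]
F,M,t6,w,yaw [  -1.3674   -0.5395    0.4047   -0.0685    0.6016    0.0463   -0.0297
    0.0085 -105.1768] sd [0.3156 0.4526 0.5135 0.0099 0.0299 0.0499 0.0004 0.0001 0.0005]
```

Call:
servo_tool(targets=[{"dx": 0, "dy": 0, "dz": 0, "spin": -0.02, "grip": 0}, {"dx": 0, "dy": 0, "dz": 0, "spin": -0.04, "grip": 0}, {"dx": 0, "dy": 0, "dz": 0, "spin": -0.06, "grip": 0}, {"dx": 0, "dy": 0, "dz": 0, "spin": -0.08, "grip": 0}, {"dx": 0, "dy": 0, "dz": 0, "spin": -0.08, "grip": 0}, {"dx": 0, "dy": 0, "dz": 0, "spin": -0.08, "grip": 0}, {"dx": 0, "dy": 0, "dz": 0, "spin": -0.08, "grip": 0}, {"dx": 0, "dy": 0, "dz": 0, "spin": -0.08, "grip": 0}, {"dx": 0, "dy": 0, "dz": 0, "spin": -0.08, "grip": 0}, {"dx": 0, "dy": 0, "dz": 0, "spin": -0.08, "grip": 0}])

```text
time_s: 10.58
tcp_pos: [0.5131, 0.0172, 0.1106]
eef_rot: [-180.0, 0.0, -109.8]
contact_force: [-0.4, 0.5, 0.3]
gripper_width: 0.0087
```

```bash
python3 m.py
```

```text
10.7333 [0.5131 0.0172 0.1106]
F,M,t6,w,yaw [  -0.7456    0.7478   -0.0093    0.2657    0.4902    0.0092   -0.0308
    0.0085 -109.7638] sd [0.2638 0.3436 0.3901 0.0145 0.0414 0.0222 0.0004 0.0002 0.002 ]
```

Call:
servo_tool(targets=[{"dx": 0, "dy": 0, "dz": 0, "spin": -0.02, "grip": 0}, {"dx": 0, "dy": 0, "dz": 0, "spin": -0.04, "grip": 0}, {"dx": 0, "dy": 0, "dz": 0, "spin": -0.06, "grip": 0}, {"dx": 0, "dy": 0, "dz": 0, "spin": -0.08, "grip": 0}, {"dx": 0, "dy": 0, "dz": 0, "spin": -0.08, "grip": 0}, {"dx": 0, "dy": 0, "dz": 0, "spin": -0.08, "grip": 0}, {"dx": 0, "dy": 0, "dz": 0, "spin": -0.08, "grip": 0}, {"dx": 0, "dy": 0, "dz": 0, "spin": -0.08, "grip": 0}, {"dx": 0, "dy": 0, "dz": 0, "spin": -0.08, "grip": 0}, {"dx": 0, "dy": 0, "dz": 0, "spin": -0.08, "grip": 0}])

```text
time_s: 11.62
tcp_pos: [0.5131, 0.0172, 0.1106]
eef_rot: [-180.0, 0.0, -114.3]
contact_force: [-0.8, 1.2, 0.3]
gripper_width: 0.0086
```

```bash
sed -i 's/range(4)/range(8)/' m.py; python3 m.py
```

```text
11.9667 [0.5131 0.0172 0.1106]
F,M,t6,w,yaw [  -0.8399    1.3775    0.0565    0.5368    0.3932    0.0104   -0.0335
    0.0084 -114.3482] sd [0.3143 0.413  0.4647 0.0292 0.0161 0.0226 0.0006 0.0002 0.002 ]
```

Call:
servo_tool(targets=[{"dx": 0, "dy": 0, "dz": 0, "spin": -0.02, "grip": 0}, {"dx": 0, "dy": 0, "dz": 0, "spin": -0.04, "grip": 0}, {"dx": 0, "dy": 0, "dz": 0, "spin": -0.06, "grip": 0}, {"dx": 0, "dy": 0, "dz": 0, "spin": -0.06, "grip": 0}, {"dx": 0, "dy": 0, "dz": 0, "spin": -0.06, "grip": 0}, {"dx": 0, "dy": 0, "dz": 0, "spin": -0.06, "grip": 0}, {"dx": 0, "dy": 0, "dz": 0, "spin": -0.06, "grip": 0}, {"dx": 0, "dy": 0, "dz": 0, "spin": -0.06, "grip": 0}, {"dx": 0, "dy": 0, "dz": 0, "spin": -0.06, "grip": 0}, {"dx": 0, "dy": 0, "dz": 0, "spin": -0.06, "grip": 0}])

```text
time_s: 12.85
tcp_pos: [0.5131, 0.0172, 0.1106]
eef_rot: [-180.0, 0.0, -117.8]
contact_force: [-0.9, 1.3, 0.0]
gripper_width: 0.0085
```

```bash
sed -i 's/range(8)/range(4)/' m.py; python3 m.py
```

```text
13.0 [0.5131 0.0172 0.1106]
F,M,t6,w,yaw [  -0.8455    1.1499   -0.0542    0.5756    0.3676    0.0375   -0.0374
    0.0084 -117.7851] sd [0.1507 0.4664 0.5084 0.0183 0.0142 0.0155 0.0003 0.0003 0.0007]
```

Call:
servo_tool(targets=[{"dx": 0, "dy": 0, "dz": 0, "spin": -0.02, "grip": 0}, {"dx": 0, "dy": 0, "dz": 0, "spin": -0.04, "grip": 0}, {"dx": 0, "dy": 0, "dz": 0, "spin": -0.06, "grip": 0}, {"dx": 0, "dy": 0, "dz": 0, "spin": -0.06, "grip": 0}, {"dx": 0, "dy": 0, "dz": 0, "spin": -0.06, "grip": 0}, {"dx": 0, "dy": 0, "dz": 0, "spin": -0.06, "grip": 0}, {"dx": 0, "dy": 0, "dz": 0, "spin": -0.06, "grip": 0}, {"dx": 0, "dy": 0, "dz": 0, "spin": -0.06, "grip": 0}, {"dx": 0, "dy": 0, "dz": 0, "spin": -0.06, "grip": 0}, {"dx": 0, "dy": 0, "dz": 0, "spin": -0.06, "grip": 0}])

```text
time_s: 13.88
tcp_pos: [0.5131, 0.0172, 0.1106]
eef_rot: [180.0, 0.0, -121.2]
contact_force: [-0.6, 1.8, 0.2]
gripper_width: 0.0085
```

```bash
python3 m.py
```

```text
14.0333 [0.5131 0.0172 0.1106]
F,M,t6,w,yaw [  -0.4182    1.7613    0.1051    0.5967    0.3462    0.0104   -0.0395
    0.0085 -121.2237] sd [0.3242 0.1832 0.3994 0.0223 0.0154 0.0122 0.0003 0.0001 0.0009]
```

Call:
servo_tool(targets=[{"dx": 0, "dy": 0, "dz": 0, "spin": -0.02, "grip": 0}, {"dx": 0, "dy": 0, "dz": 0, "spin": -0.04, "grip": 0}, {"dx": 0, "dy": 0, "dz": 0, "spin": -0.06, "grip": 0}, {"dx": 0, "dy": 0, "dz": 0, "spin": -0.06, "grip": 0}, {"dx": 0, "dy": 0, "dz": 0, "spin": -0.06, "grip": 0}, {"dx": 0, "dy": 0, "dz": 0, "spin": -0.06, "grip": 0}, {"dx": 0, "dy": 0, "dz": 0, "spin": -0.06, "grip": 0}, {"dx": 0, "dy": 0, "dz": 0, "spin": -0.06, "grip": 0}, {"dx": 0, "dy": 0, "dz": 0, "spin": -0.06, "grip": 0}, {"dx": 0, "dy": 0, "dz": 0, "spin": -0.06, "grip": 0}])

```text
time_s: 14.92
tcp_pos: [0.513, 0.0171, 0.1106]
eef_rot: [180.0, -0.0, -124.7]
contact_force: [-1.9, 1.7, 0.8]
gripper_width: 0.009
```

```bash
python3 m.py
```

```text
15.0667 [0.5131 0.0171 0.1106]
F,M,t6,w,yaw [  -1.7703    1.4971    0.9041    0.7404    0.7118    0.1039   -0.102
    0.009  -124.6614] sd [0.3522 0.1415 0.2024 0.0236 0.0373 0.0087 0.0003 0.0001 0.0013]
```

The stop is felt: turning torque jumped from 0.04 to 0.10 N m, below the 0.15 limit, about 110° clockwise of -x. Now I turn back towards the notch, which needs gripper yaw of about -27.5°.

Call:
servo_tool(targets=[{"dx": 0, "dy": 0, "dz": 0, "spin": 0.04, "grip": 0}, {"dx": 0, "dy": 0, "dz": 0, "spin": 0.12, "grip": 0}, {"dx": 0, "dy": 0, "dz": 0, "spin": 0.21, "grip": 0}, {"dx": 0, "dy": 0, "dz": 0, "spin": 0.3, "grip": 0}, {"dx": 0, "dy": 0, "dz": 0, "spin": 0.39, "grip": 0}, {"dx": 0, "dy": 0, "dz": 0, "spin": 0.48, "grip": 0}, {"dx": 0, "dy": 0, "dz": 0, "spin": 0.57, "grip": 0}, {"dx": 0, "dy": 0, "dz": 0, "spin": 0.66, "grip": 0}, {"dx": 0, "dy": 0, "dz": 0, "spin": 0.75, "grip": 0}, {"dx": 0, "dy": 0, "dz": 0, "spin": 0.83, "grip": 0}])

```text
time_s: 15.95
tcp_pos: [0.5134, 0.0169, 0.1106]
eef_rot: [-180.0, -0.0, -76.8]
contact_force: [0.7, -0.8, -0.1]
gripper_width: 0.0081
```

Call:
servo_tool(targets=[{"dx": 0, "dy": 0, "dz": 0, "spin": 0.09, "grip": 0}, {"dx": 0, "dy": 0, "dz": 0, "spin": 0.18, "grip": 0}, {"dx": 0, "dy": 0, "dz": 0, "spin": 0.27, "grip": 0}, {"dx": 0, "dy": 0, "dz": 0, "spin": 0.36, "grip": 0}, {"dx": 0, "dy": 0, "dz": 0, "spin": 0.45, "grip": 0}, {"dx": 0, "dy": 0, "dz": 0, "spin": 0.54, "grip": 0}, {"dx": 0, "dy": 0, "dz": 0, "spin": 0.63, "grip": 0}, {"dx": 0, "dy": 0, "dz": 0, "spin": 0.72, "grip": 0}, {"dx": 0, "dy": 0, "dz": 0, "spin": 0.8, "grip": 0}, {"dx": 0, "dy": 0, "dz": 0, "spin": 0.86, "grip": 0}])

```text
time_s: 16.78
tcp_pos: [0.5135, 0.0169, 0.1106]
eef_rot: [-180.0, -0.0, -27.6]
contact_force: [0.7, 0.4, -1.3]
gripper_width: 0.008
```

```bash
python3 m.py
python3 - <<'E'
from h import *
b=r.capture("side");cv2.imwrite("pics/s2.png",b)
cv2.imwrite("pics/c2.png",cv2.resize(b[160:230,265:345],(720,630)[::1],interpolation=2)[:600])
E
```

```text
16.9333 [0.5133 0.017  0.1106]
F,M,t6,w,yaw [  0.3845   0.092    0.177   -0.0585   0.1558   0.0304   0.0459   0.0082
 -27.6803] sd [0.489  0.2014 0.8336 0.0404 0.0477 0.0345 0.801  0.0001 0.196 ]
```

View pics/c2.png

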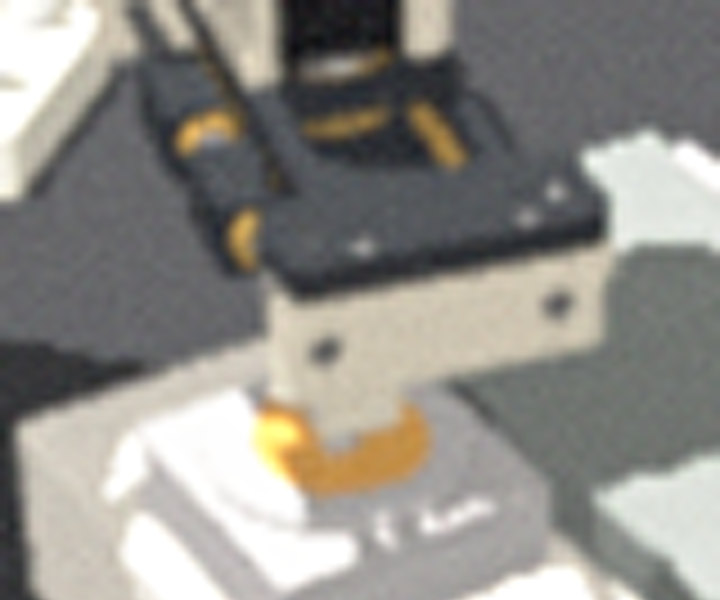

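The picture shows the fingers on the bow, but the notch is hidden. I test gently with a small lift.

Call:
servo_tool(targets=[{"dx": 0, "dy": 0, "dz": 0.05, "spin": 0, "grip": 0}, {"dx": 0, "dy": 0, "dz": 0.1, "spin": 0, "grip": 0}, {"dx": 0, "dy": 0, "dz": 0.15, "spin": 0, "grip": 0}, {"dx": 0, "dy": 0, "dz": 0.2, "spin": 0, "grip": 0}, {"dx": 0, "dy": 0, "dz": 0.24, "spin": 0, "grip": 0}, {"dx": 0, "dy": 0, "dz": 0.28, "spin": 0, "grip": 0}, {"dx": 0, "dy": 0, "dz": 0.28, "spin": 0, "grip": 0}, {"dx": 0, "dy": 0, "dz": 0.28, "spin": 0, "grip": 0}, {"dx": 0, "dy": 0, "dz": 0.28, "spin": 0, "grip": 0}, {"dx": 0, "dy": 0, "dz": 0.28, "spin": 0, "grip": 0}])

```text
time_s: 17.87
tcp_pos: [0.5131, 0.0171, 0.1133]
eef_rot: [180.0, 0.0, -27.8]
contact_force: [-0.6, -0.2, -0.7]
gripper_width: 0.0081
```

```bash
python3 m.py
```

```text
18.0167 [0.5131 0.0171 0.1133]
F,M,t6,w,yaw [  0.1754  -0.2899  -0.7707  -0.0529   0.1746  -0.0208  -0.0004   0.0081
 -27.8348] sd [0.5753 0.271  0.5329 0.0261 0.0069 0.016  0.0001 0.0002 0.0011]
```

Call:
servo_tool(targets=[{"dx": 0, "dy": 0, "dz": 0.05, "spin": 0, "grip": 0}, {"dx": 0, "dy": 0, "dz": 0.1, "spin": 0, "grip": 0}, {"dx": 0, "dy": 0, "dz": 0.14, "spin": 0, "grip": 0}, {"dx": 0, "dy": 0, "dz": 0.14, "spin": 0, "grip": 0}, {"dx": 0, "dy": 0, "dz": 0.14, "spin": 0, "grip": 0}, {"dx": 0, "dy": 0, "dz": 0.14, "spin": 0, "grip": 0}, {"dx": 0, "dy": 0, "dz": 0.14, "spin": 0, "grip": 0}, {"dx": 0, "dy": 0, "dz": 0.14, "spin": 0, "grip": 0}, {"dx": 0, "dy": 0, "dz": 0.14, "spin": 0, "grip": 0}, {"dx": 0, "dy": 0, "dz": 0.14, "spin": 0, "grip": 0}])

```text
time_s: 18.9
tcp_pos: [0.5131, 0.0171, 0.1147]
eef_rot: [180.0, 0.0, -27.8]
contact_force: [-0.5, -0.4, -0.8]
gripper_width: 0.0082
```

```bash
python3 m.py
```

```text
19.05 [0.5131 0.0172 0.1147]
F,M,t6,w,yaw [ -0.1812  -0.3413  -0.6925  -0.0451   0.1459   0.0227   0.       0.0082
 -27.8339] sd [0.2492 0.2435 0.1786 0.0323 0.0104 0.0137 0.     0.0001 0.0015]
```

Call:
servo_tool(targets=[{"dx": 0, "dy": 0, "dz": 0.1, "spin": 0, "grip": 0}, {"dx": 0, "dy": 0, "dz": 0.2, "spin": 0, "grip": 0}, {"dx": 0, "dy": 0, "dz": 0.3, "spin": 0, "grip": 0}, {"dx": 0, "dy": 0, "dz": 0.4, "spin": 0, "grip": 0}, {"dx": 0, "dy": 0, "dz": 0.5, "spin": 0, "grip": 0}, {"dx": 0, "dy": 0, "dz": 0.6, "spin": 0, "grip": 0}, {"dx": 0, "dy": 0, "dz": 0.7, "spin": 0, "grip": 0}, {"dx": 0, "dy": 0, "dz": 0.8, "spin": 0, "grip": 0}, {"dx": 0, "dy": 0, "dz": 0.9, "spin": 0, "grip": 0}, {"dx": 0, "dy": 0, "dz": 0.9, "spin": 0, "grip": 0}])

```text
time_s: 19.93
tcp_pos: [0.5133, 0.0172, 0.124]
eef_rot: [-180.0, -0.0, -27.8]
contact_force: [0.4, 0.0, -0.6]
gripper_width: 0.008
```

```bash
python3 m.py
```

```text
20.0833 [0.5131 0.0171 0.1237]
F,M,t6,w,yaw [ -0.2534   0.3777  -0.4401  -0.0413   0.1583  -0.0347  -0.       0.0081
 -27.8336] sd [0.4692 0.5    0.5695 0.0076 0.0234 0.0146 0.0001 0.0001 0.0013]
```

Call:
servo_tool(targets=[{"dx": 0, "dy": 0, "dz": 0.2, "spin": 0, "grip": 0}, {"dx": 0, "dy": 0, "dz": 0.4, "spin": 0, "grip": 0}, {"dx": 0, "dy": 0, "dz": 0.6, "spin": 0, "grip": 0}, {"dx": 0, "dy": 0, "dz": 0.8, "spin": 0, "grip": 0}, {"dx": 0, "dy": 0, "dz": 1.0, "spin": 0, "grip": 0}, {"dx": 0, "dy": 0, "dz": 1.2, "spin": 0, "grip": 0}, {"dx": 0, "dy": 0, "dz": 1.4, "spin": 0, "grip": 0}, {"dx": 0, "dy": 0, "dz": 1.6, "spin": 0, "grip": 0}, {"dx": 0, "dy": 0, "dz": 1.8, "spin": 0, "grip": 0}, {"dx": 0, "dy": 0, "dz": 2.0, "spin": 0, "grip": 0}])

```text
time_s: 20.97
tcp_pos: [0.5131, 0.0172, 0.144]
eef_rot: [-180.0, -0.0, -27.8]
contact_force: [0.6, -0.7, -0.9]
gripper_width: 0.0082
```

Call:
servo_tool(targets=[{"dx": 0, "dy": 0, "dz": 0.2, "spin": 0, "grip": 0}, {"dx": 0, "dy": 0, "dz": 0.4, "spin": 0, "grip": 0}, {"dx": 0, "dy": 0, "dz": 0.6, "spin": 0, "grip": 0}, {"dx": 0, "dy": 0, "dz": 0.9, "spin": 0, "grip": 0}, {"dx": 0, "dy": 0, "dz": 1.2, "spin": 0, "grip": 0}, {"dx": 0, "dy": 0, "dz": 1.6, "spin": 0, "grip": 0}, {"dx": 0, "dy": 0, "dz": 2.0, "spin": 0, "grip": 0}, {"dx": 0, "dy": 0, "dz": 2.5, "spin": 0, "grip": 0}, {"dx": 0, "dy": 0, "dz": 3.0, "spin": 0, "grip": 0}, {"dx": 0, "dy": 0, "dz": 3.5, "spin": 0, "grip": 0}])

```text
time_s: 21.8
tcp_pos: [0.5132, 0.0172, 0.1794]
eef_rot: [-180.0, -0.0, -27.8]
contact_force: [0.4, -0.2, -0.8]
gripper_width: 0.0082
```

```bash
python3 m.py
python3 - <<'E'
from h import *
b=r.capture("side");cv2.imwrite("pics/s3.png",b)
cv2.imwrite("pics/c3.png",cv2.resize(b[135:235,255:395],(770,550),interpolation=2))
E
```

```text
21.95 [0.5134 0.0173 0.1793]
F,M,t6,w,yaw [  0.2783  -0.0343  -0.3173  -0.022    0.1188   0.0192  -0.0003   0.008
 -27.8284] sd [0.3766 0.9374 0.6168 0.0244 0.0481 0.0263 0.0003 0.0002 0.0047]
```

View pics/c3.png

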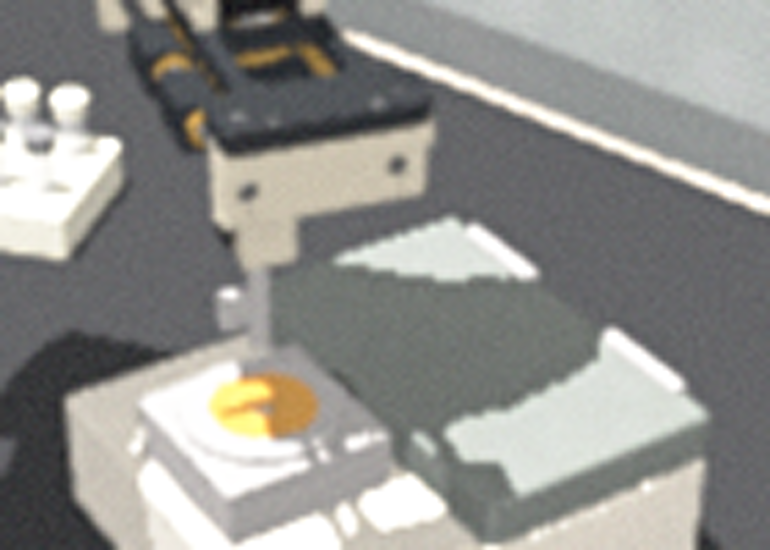

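The key hangs upright with its bit to the left, clear of the empty keyhole, at crop (260,300). Tip height is about 0.131. Next, carry it over the pot at about (0.4645, -0.249).

Call:
servo_tool(targets=[{"dx": -0.3, "dy": -1.5, "dz": 0, "spin": 0, "grip": 0}, {"dx": -0.8, "dy": -4.5, "dz": 0, "spin": 0, "grip": 0}, {"dx": -1.4, "dy": -8, "dz": 0, "spin": 0, "grip": 0}, {"dx": -2.1, "dy": -11.5, "dz": 0, "spin": 0, "grip": 0}, {"dx": -2.7, "dy": -15, "dz": 0, "spin": 0, "grip": 0}, {"dx": -3.4, "dy": -18.5, "dz": 0, "spin": 0, "grip": 0}, {"dx": -4.0, "dy": -22, "dz": 0, "spin": 0, "grip": 0}, {"dx": -4.5, "dy": -24.5, "dz": 0, "spin": 0, "grip": 0}, {"dx": -4.8, "dy": -26, "dz": 0, "spin": 0, "grip": 0}, {"dx": -4.9, "dy": -26.6, "dz": 0, "spin": 0, "grip": 0}], squeeze=12)

```text
time_s: 22.88
tcp_pos: [0.4631, -0.2508, 0.1782]
eef_rot: [180.0, 0.1, -28.0]
contact_force: [-0.8, 0.5, -0.3]
gripper_width: 0.008
```

Call:
servo_tool(targets=[{"dx": 0, "dy": 0, "dz": -0.8, "spin": 0, "grip": 0}, {"dx": 0, "dy": 0, "dz": -1.6, "spin": 0, "grip": 0}, {"dx": 0, "dy": 0, "dz": -2.5, "spin": 0, "grip": 0}, {"dx": 0, "dy": 0, "dz": -3.5, "spin": 0, "grip": 0}, {"dx": 0, "dy": 0, "dz": -4.5, "spin": 0, "grip": 0}, {"dx": 0, "dy": 0, "dz": -5.5, "spin": 0, "grip": 0}, {"dx": 0, "dy": 0, "dz": -6.3, "spin": 0, "grip": 0}, {"dx": 0, "dy": 0, "dz": -7, "spin": 0, "grip": 0}, {"dx": 0, "dy": 0, "dz": -7, "spin": 0, "grip": 0}, {"dx": 0, "dy": 0, "dz": -7, "spin": 0, "grip": 0}])

```text
time_s: 23.72
tcp_pos: [0.464, -0.2488, 0.1084]
eef_rot: [180.0, 0.0, -27.8]
contact_force: [1.0, -0.6, 0.1]
gripper_width: 0.0078
```

```bash
python3 m.py
python3 - <<'E'
from h import *
np.set_printoptions(precision=4,suppress=True)
b=r.capture("side");cv2.imwrite("pics/s4.png",b);s=r.get_state()["tcp_pos"]
a=r.capture("top")
x=cv2.resize(b[235:335,320:450],None,fx=5,fy=5,interpolation=2)
def mark(p,c):
    q=(proj("side",p)-[320,235]+.5)*5;cv2.circle(x,tuple(int(k) for k in q),3,c,-1)
mark([s[0],s[1],s[2]-.0486],(0,0,255));mark([s[0],s[1],.042],(0,255,0));mark([s[0],s[1],.005],(255,0,0))
for t in np.linspace(0,2*np.pi,24):mark([s[0]+.03*np.cos(t),s[1]+.03*np.sin(t),.042],(0,255,0))
cv2.imwrite("pics/c4.png",x)
E
```

```text
23.8667 [ 0.4645 -0.249   0.1093]
F,M,t6,w,yaw [  0.4671  -0.0332  -0.0118  -0.0232   0.1712  -0.0131  -0.0004   0.008
 -27.8273] sd [0.3409 0.3567 0.1125 0.0426 0.0063 0.0105 0.0002 0.0001 0.0034]
```

View pics/c4.png

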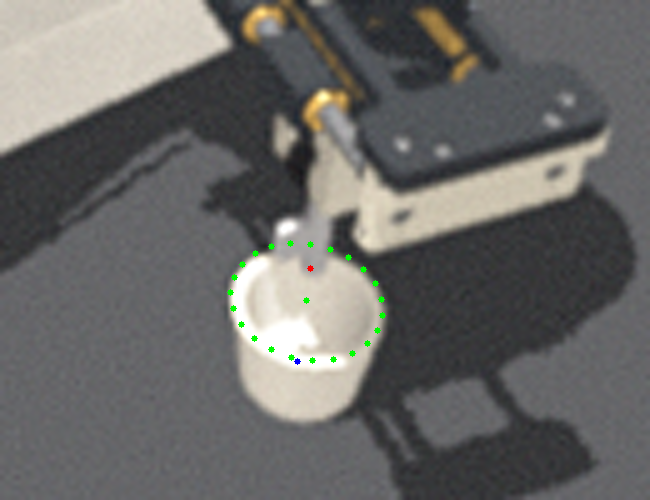

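The predicted rim circle (centre at crop (307,300)) lies on the pot's rim, and the key tip at (310,268) is over the opening. Next I lower it.

Call:
servo_tool(targets=[{"dx": 0, "dy": 0, "dz": -0.6, "spin": 0, "grip": 0}, {"dx": 0, "dy": 0, "dz": -1.2, "spin": 0, "grip": 0}, {"dx": 0, "dy": 0, "dz": -1.8, "spin": 0, "grip": 0}, {"dx": 0, "dy": 0, "dz": -2.4, "spin": 0, "grip": 0}, {"dx": 0, "dy": 0, "dz": -3, "spin": 0, "grip": 0}, {"dx": 0, "dy": 0, "dz": -3.6, "spin": 0, "grip": 0}, {"dx": 0, "dy": 0, "dz": -4.2, "spin": 0, "grip": 0}, {"dx": 0, "dy": 0, "dz": -4.7, "spin": 0, "grip": 0}, {"dx": 0, "dy": 0, "dz": -5.1, "spin": 0, "grip": 0}, {"dx": 0, "dy": 0, "dz": -5.1, "spin": 0, "grip": 0}], squeeze=6)

```text
time_s: 24.85
tcp_pos: [0.4636, -0.2487, 0.0568]
eef_rot: [180.0, 0.1, -27.8]
contact_force: [0.5, 0.6, -1.9]
gripper_width: 0.008
```

```bash
python3 m.py
```

```text
25.0 [ 0.4643 -0.2489  0.0579]
F,M,t6,w,yaw [  0.1859  -0.5111  -0.8069  -0.0569   0.1556   0.0208   0.0001   0.0082
 -27.8344] sd [0.5405 0.6434 0.7504 0.0131 0.0199 0.0273 0.0001 0.0003 0.0057]
```

Call:
servo_tool(targets=[{"dx": 0, "dy": 0, "dz": -0.05, "spin": 0, "grip": 0}, {"dx": 0, "dy": 0, "dz": -0.1, "spin": 0, "grip": 0}, {"dx": 0, "dy": 0, "dz": -0.15, "spin": 0, "grip": 0}, {"dx": 0, "dy": 0, "dz": -0.2, "spin": 0, "grip": 0}, {"dx": 0, "dy": 0, "dz": -0.25, "spin": 0, "grip": 0}, {"dx": 0, "dy": 0, "dz": -0.3, "spin": 0, "grip": 0}, {"dx": 0, "dy": 0, "dz": -0.35, "spin": 0, "grip": 0}, {"dx": 0, "dy": 0, "dz": -0.38, "spin": 0, "grip": 0}, {"dx": 0, "dy": 0, "dz": -0.38, "spin": 0, "grip": 0}, {"dx": 0, "dy": 0, "dz": -0.38, "spin": 0, "grip": 0}])

```text
time_s: 25.88
tcp_pos: [0.4641, -0.2489, 0.0539]
eef_rot: [180.0, 0.0, -27.8]
contact_force: [-0.3, 0.0, -0.8]
gripper_width: 0.0082
```

```bash
python3 m.py
```

```text
26.0333 [ 0.4641 -0.2489  0.054 ]
F,M,t6,w,yaw [  0.1817   0.2747  -0.7396  -0.0273   0.119   -0.0103   0.       0.0083
 -27.8344] sd [0.3296 0.2806 0.6011 0.0273 0.0234 0.0203 0.     0.0001 0.0017]
```

Call:
servo_tool(targets=[{"dx": 0, "dy": 0, "dz": -0.02, "spin": 0, "grip": 0}, {"dx": 0, "dy": 0, "dz": -0.04, "spin": 0, "grip": 0}, {"dx": 0, "dy": 0, "dz": -0.06, "spin": 0, "grip": 0}, {"dx": 0, "dy": 0, "dz": -0.08, "spin": 0, "grip": 0}, {"dx": 0, "dy": 0, "dz": -0.1, "spin": 0, "grip": 0}, {"dx": 0, "dy": 0, "dz": -0.1, "spin": 0, "grip": 0}, {"dx": 0, "dy": 0, "dz": -0.1, "spin": 0, "grip": 0}, {"dx": 0, "dy": 0, "dz": -0.1, "spin": 0, "grip": 0}, {"dx": 0, "dy": 0, "dz": -0.1, "spin": 0, "grip": 0}, {"dx": 0, "dy": 0, "dz": -0.1, "spin": 0, "grip": 0}])

```text
time_s: 26.92
tcp_pos: [0.4644, -0.2489, 0.0533]
eef_rot: [-180.0, -0.0, -27.8]
contact_force: [0.2, -1.2, 5.7]
gripper_width: 0.0084
```

```bash
python3 m.py
```

```text
27.0667 [ 0.4645 -0.2489  0.0533]
F,M,t6,w,yaw [  0.5109  -0.4764   5.507   -0.0769   0.1075  -0.0264   0.0017   0.0085
 -27.8237] sd [0.3419 0.5726 0.2994 0.0197 0.0171 0.0115 0.     0.0001 0.0011]
```

The tip stands on the pot floor (about 6 N). I ease off half a millimetre, open, and withdraw upwards.

Call:
servo_tool(targets=[{"dx": 0, "dy": 0, "dz": 0.03, "spin": 0, "grip": 0}, {"dx": 0, "dy": 0, "dz": 0.04, "spin": 0, "grip": 0}, {"dx": 0, "dy": 0, "dz": 0.04, "spin": 0, "grip": 12}, {"dx": 0, "dy": 0, "dz": 0.04, "spin": 0, "grip": 16}, {"dx": 0, "dy": 0, "dz": 0.04, "spin": 0, "grip": 20}, {"dx": 0, "dy": 0, "dz": 0.04, "spin": 0, "grip": 25}, {"dx": 0, "dy": 0, "dz": 0.04, "spin": 0, "grip": 30}, {"dx": 0, "dy": 0, "dz": 0.04, "spin": 0, "grip": 40}, {"dx": 0, "dy": 0, "dz": 0.04, "spin": 0, "grip": 55}, {"dx": 0, "dy": 0, "dz": 0.04, "spin": 0, "grip": 70}])

```text
time_s: 27.95
tcp_pos: [0.464, -0.2488, 0.0533]
eef_rot: [180.0, 0.0, -27.8]
contact_force: [-0.3, -0.5, -0.4]
gripper_width: 0.0411
```

Call:
servo_tool(targets=[{"dx": 0, "dy": 0, "dz": 0, "spin": 0, "grip": 90}, {"dx": 0, "dy": 0, "dz": 0, "spin": 0, "grip": 90}, {"dx": 0, "dy": 0, "dz": 0, "spin": 0, "grip": 90}, {"dx": 0, "dy": 0, "dz": 0.3, "spin": 0, "grip": 90}, {"dx": 0, "dy": 0, "dz": 0.9, "spin": 0, "grip": 90}, {"dx": 0, "dy": 0, "dz": 1.6, "spin": 0, "grip": 90}, {"dx": 0, "dy": 0, "dz": 2.5, "spin": 0, "grip": 90}, {"dx": 0, "dy": 0, "dz": 4, "spin": 0, "grip": 90}, {"dx": 0, "dy": 0, "dz": 6, "spin": 0, "grip": 90}, {"dx": 0, "dy": 0, "dz": 8, "spin": 0, "grip": 90}])

```text
time_s: 28.78
tcp_pos: [0.4639, -0.2489, 0.1349]
eef_rot: [180.0, -0.0, -27.8]
contact_force: [0.5, -0.4, 0.7]
gripper_width: 0.0789
```

Call:
servo_tool(targets=[{"dx": 0, "dy": 0, "dz": 2, "spin": 0, "grip": 90}, {"dx": 0, "dy": -1, "dz": 5, "spin": 0, "grip": 90}, {"dx": 0, "dy": -4, "dz": 8, "spin": 0, "grip": 90}, {"dx": 0, "dy": -7, "dz": 10, "spin": 0, "grip": 90}, {"dx": 0, "dy": -10, "dz": 10, "spin": 0, "grip": 90}, {"dx": 0, "dy": -13, "dz": 10, "spin": 0, "grip": 90}, {"dx": 0, "dy": -16, "dz": 10, "spin": 0, "grip": 90}, {"dx": 0, "dy": -19, "dz": 10, "spin": 0, "grip": 90}, {"dx": 0, "dy": -20, "dz": 10, "spin": 0, "grip": 90}, {"dx": 0, "dy": -20, "dz": 10, "spin": 0, "grip": 90}])

```text
time_s: 29.62
tcp_pos: [0.4635, -0.451, 0.2335]
eef_rot: [180.0, 0.0, -28.0]
contact_force: [0.2, 0.6, -0.1]
gripper_width: 0.0791
```

```bash
python3 - <<'E'
from h import *
b=r.capture("side");a=r.capture("top");cv2.imwrite("pics/s5.png",b);cv2.imwrite("pics/t5.png",a)
x=cv2.resize(b[170:330,260:420],(400,400),interpolation=2);y=cv2.resize(a[140:270,300:430],(400,400),interpolation=2)
cv2.imwrite("pics/c5.png",np.hstack([x,y]))
for n in("pot","bottle","tape","rack","lockbox"):
  for d in r.cut_out(n,"top")[:1]:print(n,round(d["p"],2),d["extent"])
E
python3 st.py
```

```text
pot 0.9 [409.6, 232.0, 431.1, 259.4]
bottle 0.87 [188.0, 227.8, 228.3, 256.4]
tape 0.46 [449.9, 159.4, 471.7, 185.5]
rack 0.58 [123.5, 154.6, 194.9, 213.2]
lockbox 0.86 [258.9, 146.2, 364.9, 257.7]
29.9667 [ 0.4644 -0.448   0.234 ] [-179.9965   -0.0386  -27.7657] q [-26.6787  17.4986  -2.7622  -0.003  -69.7006  88.914 ] F [-0.0569 -1.1786 -0.0388] M [-0.0126  0.134  -0.0033] 0.07871349660765711
```

View pics/c5.png

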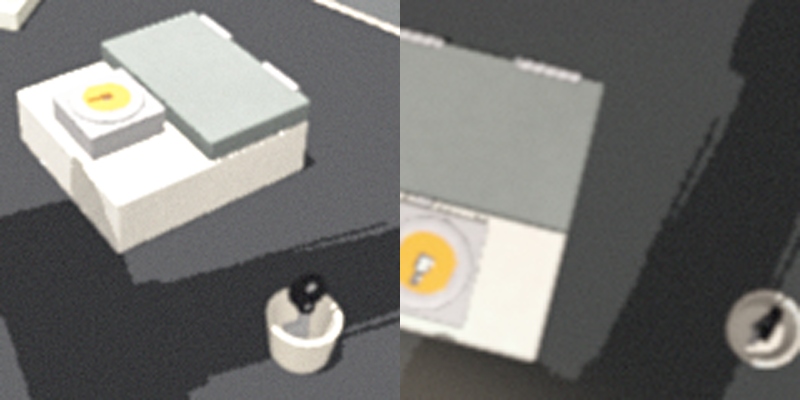

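The key stands tip down in the pot, bow at (307,293) in the left half, and the lock is empty. One more check: the bolt in the gap, before against after.

Run:
```python
import cv2,numpy as np
a=cv2.imread("pics/top0.png");b=cv2.imread("pics/t5.png")
f=lambda i:cv2.resize(i[190:220,285:335],(780,290)[:2],interpolation=2)
x=np.vstack([f(a),f(b)]);cv2.imwrite("pics/c6.png",x)
```

```text
(no output)
```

View pics/c6.png

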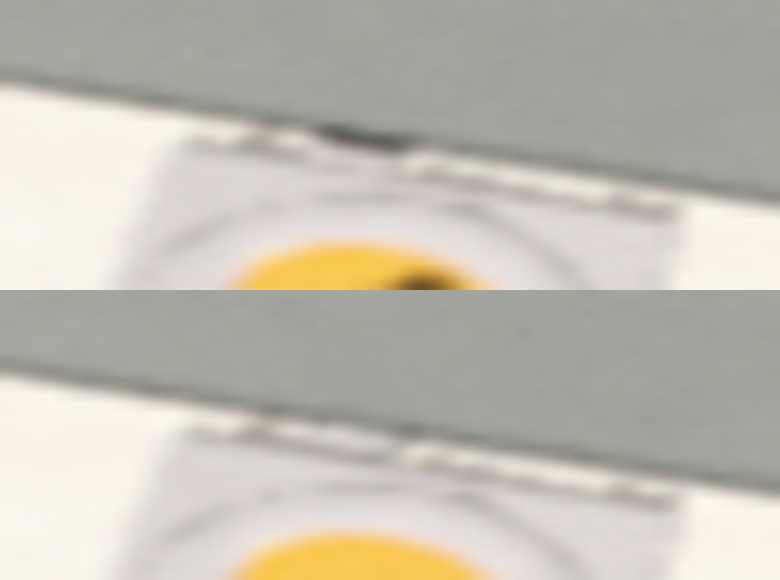

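Before (top half), a dark recess shows in the lid at (360,135). After (bottom half), the grey bolt head fills the gap into the lid at (355,435). The bolt is home, so I hand in.

```bash
python3 -c "
from plant import r
print(r.close_job())"
```

```text
the job is handed in; nothing more can be done
None
```

The box is locked and the key is standing tip down in the white pot; I handed the job in at about 30 s on the robot's clock.

- **Locking:** I turned the key clockwise until it met the stop. The turning torque rose from about 0.04 to 0.10 N m, roughly 110° clockwise of the box's -x, and I stopped there. In the last picture the bolt head fills the gap into the lid, where before there was a dark recess.
- **Drawing the key out:** I turned it back to the notch, about 13° clockwise of -x. It came out with only its own weight on the wrist.
- **Placing it:** I lowered it until the tip touched the pot floor at about 6 N. Then I eased off, let go and moved the arm clear.

**Final checks:** The top camera shows the box, rack and pot within a few pixels of where they were. Two network outlines disagreed with the start. The tape's right edge came back 14 px short, at a confidence of only 0.46, and the bottle's right edge 5 px wider. I didn't check either against the picture, but the arm never went near the tape or the bottle. The wrist moment readings were noisy, so for the stop I relied on the last joint's torque and the finger opening as well.

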